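# Seal the leftovers: run a fingertip along the lid's seal tabs and shut the vent

### The job

Seal the grey food container: with closed fingertips, run along the row of four bowed seal tabs on the lid, starting at the end away from the vent and working towards the vent so that the air is driven out, gently pressing each tab well down (nearly flush with the lid). Then push the sliding vent fully shut over its dark hole, towards the nearer short end of the lid. Grip and lift nothing, do not shove the container along the drainer, and leave the other things alone.

Things in the scene. Friction and masses are not known exactly. Their poses are not given: they have to be found in the camera images.
- container: full grey plastic food container with its lid on, loose on the drainer, about 1.2 kg, 130 (x) x 220 (y) x 80 mm high; origin at the centre of its underside. Its flat lid top is at z = 80 mm. A straight row of four seal tabs runs along y at x = -45 mm; the sliding vent is on the other half of the lid, near the +y short end. It stands at any yaw
- lid_middle (a point): centre of the lid's flat top face, 80 mm above the container's underside
- seal1_top (a point): highest point of seal tab 1 (the first, at the end of the row away from the vent), at x = -45, y = -81 mm of the container; a low bowed grey bar 10 mm wide (x) and 44 mm long (y) with a 10 mm flat middle and ends sloping into the lid. It stands up to 8 mm above the lid top when up; this point goes down with it
- seal1 (a joint): how far seal tab 1 is pressed down: 0 up, 0.008 m flush with the lid (its stop); it moves straight down with about 1.2 N and stays where it is left. It counts as sealed beyond 0.004
- seal2_top (a point): highest point of seal tab 2 (second), at x = -45, y = -27 mm of the container; a low bowed grey bar 10 mm wide (x) and 44 mm long (y) with a 10 mm flat middle and ends sloping into the lid. It stands up to 8 mm above the lid top when up; this point goes down with it
- seal2 (a joint): how far seal tab 2 is pressed down: 0 up, 0.008 m flush with the lid (its stop); it moves straight down with about 1.2 N and stays where it is left. It counts as sealed beyond 0.004
- seal3_top (a point): highest point of seal tab 3 (third), at x = -45, y = 27 mm of the container; a low bowed grey bar 10 mm wide (x) and 44 mm long (y) with a 10 mm flat middle and ends sloping into the lid. It stands up to 8 mm above the lid top when up; this point goes down with it
- seal3 (a joint): how far seal tab 3 is pressed down: 0 up, 0.008 m flush with the lid (its stop); it moves straight down with about 1.2 N and stays where it is left. It counts as sealed beyond 0.004
- seal4_top (a point): highest point of seal tab 4 (the last, beside the vent), at x = -45, y = 81 mm of the container; a low bowed grey bar 10 mm wide (x) and 44 mm long (y) with a 10 mm flat middle and ends sloping into the lid. It stands up to 8 mm above the lid top when up; this point goes down with it
- seal4 (a joint): how far seal tab 4 is pressed down: 0 up, 0.008 m flush with the lid (its stop); it moves straight down with about 1.2 N and stays where it is left. It counts as sealed beyond 0.004
- vent_tab (a point): top centre of the vent's upright push tab (24 mm along the container's x, 10 mm along y, 13 mm above the lid top), at x = 25 mm of the container and y = 45 mm plus the vent joint value; there is bare lid on its -y side
- vent (a joint): position of the sliding vent: 0 open, 0.026 m shut against its stop with its foot over the dark vent hole; it closes along the container's +y, towards the nearer short end, with about 1 N and stays where it is left
- tongs: stainless steel tongs lying flat, 235 mm long, 55 mm wide, 16 mm high; origin under their middle; loose, to be left alone
- tumbler: glass juice tumbler standing, 68 mm across, 105 mm high; origin under its centre; loose, to be left alone
- saucer: white ceramic saucer, 144 mm across, 22 mm high; origin under its centre; loose, to be left alone
- mug: white ceramic mug, 82 mm across, 92 mm high, handle at its +y; origin under its centre; loose, to be left alone
- bowl: white ceramic bowl, 124 mm across, 55 mm high; origin under its centre; loose, to be left alone
- caddy: blue plastic cutlery caddy, 100 x 130 x 125 mm, with cutlery standing up to 223 mm; origin under its centre; loose, to be left alone

How it is judged:
By the outcome, as a careful person would: the job done as asked, in the order asked, and still so for the second after the job is handed in, with the robot touching nothing.
It also fails if it takes over 54 s, if anything falls off the work surface, if the arm or the gripper's body presses on something with over 40 N, if the wrist force passes 120 N, or if a joint passes its speed limit or range.

### The arm

A 6-joint arm with a two-finger parallel gripper is mounted at the origin on the work surface. World frame = base frame: x ahead of the robot, y to its left, z up, the work surface at z = 0. Lengths are in m, angles in degrees, forces in N, time in s.
With the tool pointing down it reaches from about 0.4 to 0.825 m from the base axis. Payload 7 kg.
Tool frame: the origin (TCP) lies at the very end of the fingers, on their centre line; the grasp point (between the pads) lies behind it (r.grasp_offset is the z of the grasp point in the tool frame, in m); z points along the fingers, y is the direction in which the jaws open and shut (so a half turn about z gives the same grasp; the last joint's range is limited). The gripper opens to 88 mm and grips with 3 to 60 N. Pads are 19 mm wide; open, the fingers measure 130 mm over their backs; the gripper's body (78 mm by 193 mm) begins 47 mm behind the grasp point.
Start: joints at [86.293, 20.546, 0.682, 0, -70.136, -16.507], TCP at [0.233, 0.633, 0.227] pointing down, gripper open.
Joint ranges: [-176.03, 176.03], [-82.01, 121.73], [-58.28, 71.71], [-173.87, 95.51], [-174.79, -0.11], [-173.66, 173.66]. Speed limits (degrees/s): [136.94, 136.94, 172.46, 180, 180, 180].

### API

Orientations are given as [roll, pitch, yaw] about the fixed x, y, z axes, in that order (R = Rz(yaw) Ry(pitch) Rx(roll)).
In Python, from plant import r gives the robot as it stands. The module is installed in compiled form; this text tells all that it offers.
- The arm moves only by the tool servo_tool, never from a script. Its argument "targets" is a list of rows, each an object of numbers: "dx", "dy", "dz": the shift along the world's x, y, z in cm; "spin": the turn about the world's z in rad; "grip": the opening in per cent of the stroke, from 0 (shut) to 100 (fully open). A call has exactly 10 rows; each row is the pose to reach, as a shift and turn from the pose commanded when the call began; what a row does not reach only later rows make up. A row lasts 1/12 s, in which the tool goes at most 41.7 mm and 7.16 degrees, less where a joint would pass 70% of its speed; a pose out of reach is approached as far as the arm can. A call with a gripper value outside its range is refused whole. The fingers move at their own pace and stop on an object; "squeeze" is the grip in N (left out, the last holds). Time passes only in rows, so rows that repeat a pose let the fingers close, or fill a call up. It gives the time, the measured TCP pose, the force and the opening at its end, in the units of the state.
- r.get_state(): the state, without advancing time (a new reading comes with each control period).
- r.capture(name): name is "scene" or "side" or "wrist"; returns the picture (420x560x3 uint8, blue, green, red); there is no depth.
- r.get_calibration(name): a dict with "K" (3x3 intrinsics, pixels), "extrinsics" (4x4, takes a point from camera to world coordinates). Camera axes: x right, y down, z forward; pixel columns grow to the right and rows downward; lengths in m; the calibration is good to about 2 mm. A picture is of the moment at which its call begins: read the wrist's pose just before it. get_calibration takes no time and is no camera call; for the wrist camera it gives the pose at the moment of the call.
- r.close_job(): hands the job in, once; it reports no verdict.
Trained networks look in the newest picture that a camera, given by its name, has taken for a name from the list of things; names that differ only in an ending like _2 or _b are one class to them, and where a whole thing is asked for, a point or a joint stands for the part that bears it (a point fixed in the world has none). Each returns a list of dicts, best first, with "p" (0 to 1); they miss things now and then, are a little off and sometimes report something else, mostly with a low value. They report only what shows in the picture. A call takes as long as a camera call.
- r.cut_out(name, camera): "mask" (420x560 bool, what is visible of it) and "extent" ([left, top, right, bottom] in pixels, round what is visible of it).
The state is a dict: "time_s": time; "joints": joint angles; "qd": joint speeds; "joint_torque": joint torques, N m; "tcp_pos": TCP position; "eef_rot": TCP orientation; "contact_force": force on the tool from outside, world axes, zero at the start; "moment": the same for the moment, N m; "gripper_width": finger opening in m.
Only numpy, scipy, OpenCV 4.12 (cv2) and the standard library are available. Lean on these libraries where they do the work, as an engineer would, in place of code of your own. Each camera call takes 0.05 s, during which the arm holds its last target. There are 200 camera calls.

## Working session

There is one attempt and no reset: what is moved stays moved. The work goes in short steps, Python scripts to look and compute and a tool call to move; the robot and the scene stay as the last step left them, time stands still between calls to the robot, and variables do not carry over. Pictures are saved under pics/ and viewed, about 8 in all and at most 12, crops included, and the job is handed in when it is done.

Besides the shell and the picture viewer there is one more tool, called after "Request:" as name([rows], argument=value, ...), one row to a line, values as JSON. servo_tool: Moves the arm, as the interface text tells. Its arguments: {"type":"object","properties":{"targets":{"type":"array"},"squeeze":{"type":"number"}},"required":["targets"]}

```bash
mkdir -p pics; python3 - <<'E'
from plant import r
import cv2, numpy as np
print(r.get_state())
ims=[]
for n in ["scene","side"]:
    im=r.capture(n); cv2.imwrite(f"pics/{n}0.png",im); 
    c=r.get_calibration(n); print(n,c["K"].tolist(),np.round(c["extrinsics"],4).tolist())
    for t in ["container","vent_tab","seal1_top","seal4_top"]:
        print(t,[(round(d["p"],2),d["extent"]) for d in r.cut_out(t,n)][:4])
E
```

```text
{'time_s': 0.0, 'joints': array([ 8.62940235e+01,  2.05916803e+01,  6.34802202e-01, -2.14373687e-02,
       -7.01349044e+01, -1.65063673e+01]), 'qd': array([-0.06433602, -0.0249208 , -0.02085041, -0.07250156,  0.11606871,
       -0.00921899]), 'joint_torque': array([ 2.96361559e-04, -5.82723570e+01,  2.93050611e+01,  6.99729413e+00,
        7.00452380e-03, -1.61287462e-04]), 'tcp_pos': array([0.23306761, 0.63297578, 0.22562358]), 'eef_rot': array([ 1.79906274e+02, -6.75813874e-03, -2.02196390e+01]), 'contact_force': array([0.0992774 , 0.57076058, 0.07854   ]), 'moment': array([ 0.00577501,  0.01140646, -0.09243818]), 'gripper_width': 0.0878305590460158}
scene [[455.7338604956776, 0.0, 278.77040437864747], [0.0, 455.7338604956776, 209.89289556032227], [0.0, 0.0, 1.0]] [[0.3421, 0.511, -0.7886, 1.5397], [0.9396, -0.1962, 0.2804, -0.3379], [-0.0114, -0.8369, -0.5473, 0.7545], [0.0, 0.0, 0.0, 1.0]]
container [(0.89, [209.7, 196.2, 286.9, 272.8])]
vent_tab [(0.42, [227.9, 219.7, 241.3, 228.2]), (0.25, [101.9, 215.3, 156.7, 253.0])]
seal1_top [(0.28, [230.3, 220.2, 241.6, 227.1])]
seal4_top [(0.39, [250.5, 234.6, 263.9, 245.1])]
side [[476.2021525919742, 0.0, 278.0805697372025], [0.0, 476.2021525919742, 222.25898088672466], [0.0, 0.0, 1.0]] [[0.9896, -0.0558, 0.1323, 0.401], [-0.1424, -0.4982, 0.8553, -1.1479], [0.0182, -0.8653, -0.501, 0.7559], [0.0, 0.0, 0.0, 1.0]]
container [(0.56, [238.3, 216.8, 329.7, 283.8])]
vent_tab []
seal1_top []
seal4_top []
```

```bash
python3 - <<'E'
import cv2, numpy as np
a=cv2.imread("pics/scene0.png");b=cv2.imread("pics/side0.png")
A=cv2.resize(a[160:300,60:340],(800,400));B=cv2.resize(b,(533,400))
A=cv2.resize(a,(400,300));B=cv2.resize(b,(400,300))
top=np.hstack([A,B])
C=cv2.resize(a[175:295,180:340],(400,300),interpolation=2);D=cv2.resize(b[190:310,210:370],(400,300),interpolation=2)
cv2.imwrite("pics/v1.png",np.vstack([top,np.hstack([C,D])]))
E
```

```text
(no output)
```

View pics/v1.png

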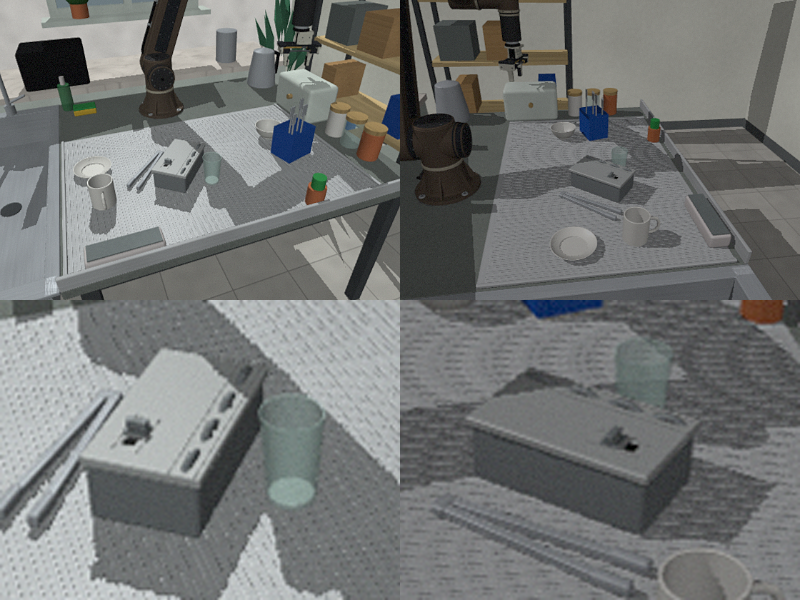

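The picture shows the container with its vent end towards +x. The vent and hole are at scene (235,224), the tab row is on the tumbler (+y) side at about (255–275, 210–240), and the tongs lie on the -y side. I'll fit the pose from both masks.

```bash
cat > h.py <<'E'
import numpy as np, cv2
from plant import r
def proj(n,P,cal=None):
    c=cal or r.get_calibration(n); T=np.linalg.inv(c["extrinsics"])
    q=(np.c_[P,np.ones(len(P))]@T.T)[:,:3]@np.array(c["K"]).T
    return q[:,:2]/q[:,2:]
def world(p,L):
    x,y,a=p; c,s=np.cos(a),np.sin(a)
    L=np.atleast_2d(L); return np.c_[x+c*L[:,0]-s*L[:,1], y+s*L[:,0]+c*L[:,1], L[:,2]]
def back(n,uv,z,cal=None):
    c=cal or r.get_calibration(n); E=np.array(c["extrinsics"])
    d=E[:3,:3]@np.linalg.inv(c["K"])@np.array([uv[0],uv[1],1.]); o=E[:3,3]
    return o+d*(z-o[2])/d[2]
E
python3 - <<'E'
from h import *
from scipy.optimize import minimize
print("go",r.grasp_offset)
M={}
for n in ["scene","side"]:
    im=r.capture(n); M[n]=r.cut_out("container",n)[0]["mask"]
    cv2.imwrite(f"pics/{n}1.png",im)
box=np.array([[sx*.065,sy*.11,z] for sx in(-1,1) for sy in(-1,1) for z in(0,.08)])
cals={n:r.get_calibration(n) for n in M}
def iou(n,p,S=4):
    h=cv2.convexHull((proj(n,world(p,box),cals[n])).astype(np.float32))
    m=np.zeros((420*S,560*S),np.uint8); cv2.fillConvexPoly(m,np.round(h*S+S/2).astype(int),1)
    k=cv2.resize(M[n].astype(np.uint8),None,fx=S,fy=S,interpolation=0)
    return (m&k).sum()/(m|k).sum()
best=None
ps=[back(n,np.argwhere(M[n])[:,::-1].mean(0),.05,cals[n])[:2] for n in M]; print(ps)
p0=np.mean(ps,0)
for a in np.arange(-150,-30,20):
    res=minimize(lambda q:-sum(iou(n,[q[0],q[1],q[2]]) for n in M),[*p0,np.radians(a)],method="Nelder-Mead",options=dict(initial_simplex=np.array([[*p0,np.radians(a)]]*4)+np.vstack([np.zeros(3),np.diag([.02,.02,.2])])))
    if best is None or res.fun<best.fun: best=res
p=best.x; print(p[:2],np.degrees(p[2]),[iou(n,p) for n in M])
vt=world(p,[[.025,.045,.093],[-.045,.081,.088],[-.045,-.081,.088]])
print(vt, proj("scene",vt))
for t in ["tumbler","tongs","caddy","mug"]:
    for n in M:
        d=r.cut_out(t,n)
        if d: print(t,n,round(d[0]["p"],2),back(n,np.argwhere(d[0]["mask"])[:,::-1].mean(0),.05 if t!="tongs" else .01,cals[n]).round(3))
E
```

```text
go -0.0188
[array([ 0.59236474, -0.08369645]), array([0.45676214, 0.35325997])]
[ 0.56817107 -0.07257698] 54.102217833591546 [np.float64(0.9145121377279145), np.float64(0.0)]
[[ 0.5463767  -0.02594002  0.093     ]
 [ 0.47617051 -0.06153625  0.088     ]
 [ 0.60740093 -0.15652349  0.088     ]] [[264.30566039 204.26032854]
 [244.42483464 195.68070407]
 [222.97284824 228.01340517]]
tumbler scene 0.94 [0.648 0.026 0.05 ]
tumbler side 0.91 [0.678 0.075 0.05 ]
tongs scene 0.74 [ 0.526 -0.198  0.01 ]
tongs side 0.88 [ 0.523 -0.192  0.01 ]
caddy scene 0.69 [0.566 0.428 0.05 ]
caddy side 0.93 [0.621 0.464 0.05 ]
mug scene 0.55 [ 0.644 -0.366  0.05 ]
mug side 0.82 [ 0.649 -0.368  0.05 ]
```

```bash
python3 - <<'E'
from h import *
from scipy.optimize import minimize
M={}
for n,ref in [("scene",(248,234)),("side",(284,250))]:
    r.capture(n)
    for _ in range(4):
        d=[x for x in r.cut_out("container",n) if np.hypot((x["extent"][0]+x["extent"][2])/2-ref[0],(x["extent"][1]+x["extent"][3])/2-ref[1])<15]
        if d: M[n]=d[0]["mask"]; print(n,d[0]["p"],d[0]["extent"]); break
        r.capture(n)
box=np.array([[sx*.065,sy*.11,z] for sx in(-1,1) for sy in(-1,1) for z in(0,.08)])
cals={n:r.get_calibration(n) for n in M}
def iou(n,p,S=4):
    h=cv2.convexHull((proj(n,world(p,box),cals[n])).astype(np.float32))
    m=np.zeros((420*S,560*S),np.uint8); cv2.fillConvexPoly(m,np.round(h*S+S/2).astype(int),1)
    k=cv2.resize(M[n].astype(np.uint8),None,fx=S,fy=S,interpolation=0)
    return (m&k).sum()/(m|k).sum()
best=None; p0=np.array([.58,-.08])
for a in (-150,-130,-110,-95,-80):
    s=np.array([*p0,np.radians(a)])
    res=minimize(lambda q:-sum(iou(n,q) for n in M),s,method="Nelder-Mead",options=dict(initial_simplex=s+np.vstack([np.zeros(3),np.diag([.02,.02,.2])])))
    if best is None or res.fun<best.fun: best=res
p=best.x; print(p[:2],np.degrees(p[2]),[iou(n,p) for n in M])
vt=world(p,[[.025,.045,.093],[-.045,.081,.088],[-.045,-.081,.088]])
print(vt, proj("scene",vt))
E
```

```text
scene 0.6 [212.3, 197.0, 284.4, 270.4]
side 0.97 [239.0, 215.1, 328.9, 284.9]
[ 0.57759267 -0.07122157] -126.72823411881882 [np.float64(0.8912028459201067), np.float64(0.9098863876931762)]
[[ 0.59870882 -0.11816951  0.093     ]
 [ 0.66942355 -0.08359456  0.088     ]
 [ 0.53958362  0.01328471  0.088     ]] [[236.58980113 221.4672271 ]
 [257.99868823 235.53265315]
 [277.11832946 201.80388767]]
```

```bash
python3 - <<'E'
from h import *
from scipy.spatial.transform import Rotation as R
s=r.get_state(); E=np.array(r.get_calibration("wrist")["extrinsics"])
T=np.eye(4);T[:3,:3]=R.from_euler("xyz",s["eef_rot"],degrees=True).as_matrix();T[:3,3]=s["tcp_pos"]
print(np.round(np.linalg.inv(T)@E,3).tolist(), r.get_calibration("wrist")["K"].tolist()[0])
E
```

```text
[[-0.001, -0.959, -0.284, 0.077], [1.0, -0.001, 0.0, 0.001], [-0.0, -0.284, 0.959, -0.158], [0.0, 0.0, 0.0, 1.0]] [333.8708891737989, 0.0, 273.15462359557347]
```

Request:
servo_tool([
  {"dx":0,"dy":0,"dz":4,"spin":-0.1,"grip":0},
  {"dx":0,"dy":-2,"dz":8,"spin":-0.22,"grip":0},
  {"dx":2,"dy":-6,"dz":9,"spin":-0.34,"grip":0},
  {"dx":4,"dy":-10,"dz":9,"spin":-0.46,"grip":0},
  {"dx":6,"dy":-14,"dz":9,"spin":-0.58,"grip":0},
  {"dx":8,"dy":-17.5,"dz":9,"spin":-0.7,"grip":0},
  {"dx":10,"dy":-21,"dz":9,"spin":-0.82,"grip":0},
  {"dx":12,"dy":-24.5,"dz":9,"spin":-0.94,"grip":0},
  {"dx":14,"dy":-28,"dz":9,"spin":-1.06,"grip":0},
  {"dx":16,"dy":-31.5,"dz":9,"spin":-1.18,"grip":0},
])

```text
time_s: 2.13
tcp_pos: [0.3912, 0.3209, 0.317]
eef_rot: [-180.0, 0.1, -88.1]
contact_force: [1.8, 1.3, -0.0]
gripper_width: 0.0264
```

Request:
servo_tool([
  {"dx":1.7,"dy":-3.7,"dz":0,"spin":-0.1,"grip":0},
  {"dx":3.4,"dy":-7.4,"dz":0,"spin":-0.2,"grip":0},
  {"dx":5.1,"dy":-11.1,"dz":0,"spin":-0.3,"grip":0},
  {"dx":6.8,"dy":-14.8,"dz":0,"spin":-0.4,"grip":0},
  {"dx":8.5,"dy":-18.5,"dz":0,"spin":-0.5,"grip":0},
  {"dx":10.2,"dy":-22.2,"dz":0,"spin":-0.6,"grip":0},
  {"dx":11.9,"dy":-25.9,"dz":-1,"spin":-0.68,"grip":0},
  {"dx":13.6,"dy":-29.6,"dz":-3,"spin":-0.68,"grip":0},
  {"dx":15.3,"dy":-33.3,"dz":-5.5,"spin":-0.68,"grip":0},
  {"dx":17,"dy":-36.5,"dz":-8,"spin":-0.68,"grip":0},
])

```text
time_s: 2.97
tcp_pos: [0.5567, -0.0351, 0.2436]
eef_rot: [-179.9, 0.1, -126.8]
contact_force: [0.2, 1.7, -0.3]
gripper_width: 0.0005
```

```bash
python3 - <<'E'
from h import *
s=r.get_state(); print(s["time_s"],s["tcp_pos"],s["eef_rot"],s["qd"].round(1),s["contact_force"])
cal=r.get_calibration("wrist"); im=r.capture("wrist"); s=r.get_state(); print(s["tcp_pos"],s["qd"].round(1))
np.savez("w1.npz",im=im,E=cal["extrinsics"],K=cal["K"])
for t in ["container","vent_tab","seal1_top","seal4_top"]:
    print(t,[(round(d["p"],2),d["extent"]) for d in r.cut_out(t,"wrist")][:4])
cv2.imwrite("pics/w1.png",cv2.resize(im,(800,600)))
E
```

```text
2.9667 [ 0.5567023  -0.03510101  0.24364888] [-1.79910827e+02  1.01935562e-01 -1.26804717e+02] [-45.   30.5  -2.   -0.   31.9  44.9] [ 0.23391931  1.70340761 -0.26538397]
[ 0.55618252 -0.03877648  0.23757175] [ 4.6 -1.2 -1.7 -1.8 -5.6 -8.2]
container [(0.8, [108.3, 98.4, 348.8, 235.3])]
vent_tab [(0.88, [165.8, 128.0, 183.9, 155.5])]
seal1_top [(0.78, [287.0, 210.4, 330.4, 225.3])]
seal4_top [(0.73, [127.2, 208.0, 169.6, 222.4])]
```

View pics/w1.png

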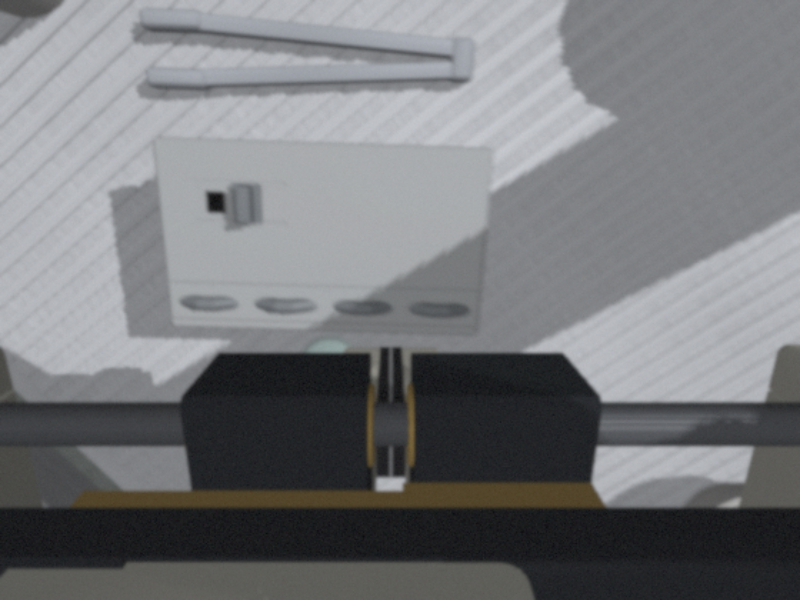

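The lid is clear from above. The vent tab is at about (175,142) native, with its hole to the left. The tab row is at row ~215, seal4 on the left and seal1 on the right. The tumbler rim is just past the row's edge at (228,243). The arm was still settling, so I'll retake at rest and fit.

```bash
cat > fit.py <<'E'
from h import *
from scipy.optimize import least_squares
def fit(verbose=True):
    s=r.get_state(); cal=r.get_calibration("wrist"); im=r.capture("wrist")
    print(s["time_s"],s["tcp_pos"].round(4),s["eef_rot"].round(2),s["contact_force"].round(2),np.abs(s["qd"]).max().round(1))
    D={}
    for t in ["seal1_top","seal2_top","seal3_top","seal4_top","vent_tab","container","tumbler"]:
        d=r.cut_out(t,"wrist")
        if d and d[0]["p"]>.3: D[t]=d[0]; print(t,round(d[0]["p"],2),np.round(d[0]["extent"],1))
    Y=dict(seal1_top=-.081,seal2_top=-.027,seal3_top=.027,seal4_top=.081)
    N=[t for t in Y if t in D]
    L=np.array([[-.045,Y[t],.083] for t in N]); 
    uv=np.array([np.argwhere(D[t]["mask"])[:,::-1].mean(0) for t in N])
    if "vent_tab" in D:
        L=np.r_[L,[[.025,.045,.088]]]; uv=np.r_[uv,[np.argwhere(D["vent_tab"]["mask"])[:,::-1].mean(0)]]
    f=lambda q:(proj("wrist",world(q,L),cal)-uv).ravel()
    o=least_squares(f,[.578,-.071,np.radians(-126.7)],loss="soft_l1"); p=o.x
    print("pose",p[:2].round(4),np.degrees(p[2]).round(2)); print(N,f(p).reshape(-1,2).round(1).tolist())
    return p,cal,im,D
E
python3 - <<'E'
from fit import *
p,cal,im,D=fit(); np.save("p.npy",p)
cv2.imwrite("pics/w2.png",im)
c=np.array([[-.065,-.11,.08],[.065,-.11,.08],[.065,.11,.08],[-.065,.11,.08]])
print("corners",proj("wrist",world(p,c),cal).round(1).tolist())
ct=cv2.convexHull(np.argwhere(D["container"]["mask"])[:,::-1].astype(np.int32)); print("mask quad",cv2.boxPoints(cv2.minAreaRect(ct)).round(1).tolist())
for t in ["seal1_top"]: print([(d["p"],np.round(d["extent"])) for d in r.cut_out(t,"wrist")])
# tumbler
uv=np.array([228,243]); w=back("wrist",uv,.105,cal); print("tumbler rim near edge",w)
a=p[2]; d=w[:2]-p[:2]; print("in container frame",np.array([[np.cos(a),np.sin(a)],[-np.sin(a),np.cos(a)]])@d)
print("targets",world(p,[[-.045,y,.08] for y in(-.081,-.027,.027,.081)]+[[.025,.0,.08],[.025,.045,.08]]).round(4).tolist())
E
```

```text
3.2167 [ 0.5561 -0.0332  0.2437] [-1.7999e+02 -1.0000e-02 -1.2684e+02] [0.61 0.99 1.05] 1.5
seal1_top 0.8 [287.1 209.3 328.4 222.1]
seal2_top 0.61 [232.3 208.1 273.4 224.6]
seal3_top 0.39 [476.4 337.1 520.7 355.8]
seal4_top 0.55 [124.7 206.3 165.  220.5]
vent_tab 0.79 [163.4 128.3 183.6 155.7]
container 0.81 [106.1  95.  344.5 236.3]
tumbler 0.49 [215.6 235.4 249.4 249.7]
pose [ 0.5829 -0.0748] -128.36
['seal1_top', 'seal2_top', 'seal3_top', 'seal4_top'] [[0.1, -0.3], [-0.4, -0.2], [-303.3, -133.7], [0.3, 0.4], [3.6, 1.6]]
corners [[333.0, 234.6], [343.8, 103.4], [104.9, 96.9], [119.7, 229.4]]
mask quad [[102.5999984741211, 229.60000610351562], [106.0999984741211, 95.5999984741211], [344.3999938964844, 101.80000305175781], [340.8999938964844, 235.8000030517578]]
[(0.8, array([287., 209., 328., 222.]))]
tumbler rim near edge [ 0.62047248 -0.01979251  0.105     ]
in container frame [-0.06642453 -0.00469629]
targets [[0.5473, 0.0108, 0.08], [0.5897, -0.0227, 0.08], [0.632, -0.0563, 0.08], [0.6744, -0.0898, 0.08], [0.5674, -0.0944, 0.08], [0.6027, -0.1223, 0.08]]
```

```bash
python3 - <<'E'
from h import *
from scipy.optimize import least_squares
s=r.get_state(); print(s["tcp_pos"])
cal=r.get_calibration("wrist")
L=np.array([[-.045,-.081,.083],[-.045,-.027,.083],[-.045,.081,.083],[.065,-.11,.08],[.065,.11,.08]])
uv=np.array([[307.75,215.7],[252.85,216.35],[144.85,213.4],[344.0,103],[109,97.5]])
f=lambda q:((proj("wrist",world(q,L),cal)-uv)*[[1],[1],[1],[.5],[.5]]).ravel()
p=least_squares(f,[.578,-.071,np.radians(-126.7)]).x; np.save("p.npy",p)
print(p[:2].round(4),np.degrees(p[2]).round(2),f(p).reshape(-1,2).round(1).tolist())
print(proj("wrist",world(p,[[.025,.045,.088],[.025,.0395,.093],[-.045,.027,.083]]),cal))
print("targets",world(p,[[-.045,y,.08] for y in(-.081,-.027,.027,.081)]+[[.025,.0,.08],[.025,.045,.08]]).round(4).tolist())
w=back("wrist",(228,243),.105,cal); a=p[2]
print("tumbler",np.array([[np.cos(a),np.sin(a)],[-np.sin(a),np.cos(a)]])@(w[:2]-p[:2]))
E
```

```text
[ 0.55600646 -0.03246448  0.24391073]
[ 0.5828 -0.0733] -128.12 [[-0.8, 1.0], [0.5, -0.9], [1.2, -0.3], [0.1, 0.3], [-1.8, 0.1]]
[[176.37431381 144.21371493]
 [180.85495968 144.96837765]
 [199.76168423 214.26605349]]
targets [[0.5469, 0.0121, 0.08], [0.5893, -0.0212, 0.08], [0.6318, -0.0545, 0.08], [0.6743, -0.0879, 0.08], [0.5674, -0.0929, 0.08], [0.6028, -0.1207, 0.08]]
tumbler [-0.06611228 -0.00397068]
```

Request:
servo_tool([
  {"dx":-0.3,"dy":1.5,"dz":-1.5,"spin":-0.02,"grip":0},
  {"dx":-0.7,"dy":3,"dz":-4,"spin":-0.02,"grip":0},
  {"dx":-1,"dy":4.3,"dz":-7,"spin":-0.02,"grip":0},
  {"dx":-1,"dy":4.3,"dz":-10,"spin":-0.02,"grip":0},
  {"dx":-1,"dy":4.3,"dz":-12.4,"spin":-0.02,"grip":0},
  {"dx":-1,"dy":4.3,"dz":-12.4,"spin":-0.02,"grip":0},
  {"dx":-1,"dy":4.3,"dz":-12.4,"spin":-0.02,"grip":0},
  {"dx":-1,"dy":4.3,"dz":-12.4,"spin":-0.02,"grip":0},
  {"dx":-1,"dy":4.3,"dz":-12.4,"spin":-0.02,"grip":0},
  {"dx":-1,"dy":4.3,"dz":-12.4,"spin":-0.02,"grip":0},
])

```text
time_s: 4.5
tcp_pos: [0.547, 0.0102, 0.1212]
eef_rot: [-179.9, 0.1, -127.9]
contact_force: [-0.1, -0.9, 0.7]
gripper_width: 0.0006
```

```bash
python3 - <<'E'
from fit import *
import json
p,cal,im,D=fit()
q=np.load("p.npy")
print("seal pix pred",proj("wrist",world(q,[[-.045,y,.083] for y in(-.081,-.027,.027,.081)]),cal).round(1).tolist())
s=r.get_state(); print("cont frame tcp",[ (np.array([[np.cos(q[2]),np.sin(q[2])],[-np.sin(q[2]),np.cos(q[2])]])@(s["tcp_pos"][:2]-q[:2])).round(4)])
cv2.imwrite("pics/w3.png",cv2.resize(im,(800,600)))
E
```

```text
4.5 [0.547  0.0102 0.1212] [-1.7990e+02  1.4000e-01 -1.2793e+02] [-0.11 -0.91  0.67] 0.5
seal1_top 0.86 [242.6 226.4 310.5 243. ]
seal2_top 0.69 [155.7 227.  223.6 243.3]
seal3_top 0.67 [ 65.8 225.8 137.8 243.5]
seal4_top 0.88 [1.000e-01 2.230e+02 5.110e+01 2.442e+02]
container 0.83 [1.000e-01 3.830e+01 3.315e+02 2.628e+02]
tumbler 0.57 [ 87.7 315.6 136.1 345.6]
pose [ 0.5825 -0.074 ] -128.52
['seal1_top', 'seal2_top', 'seal3_top', 'seal4_top'] [[-0.2, -0.1], [0.4, 0.1], [1.2, 0.1], [-4.2, 0.0]]
seal pix pred [[275.3, 235.5], [189.9, 235.3], [104.6, 235.0], [19.2, 234.7]]
cont frame tcp [array([-0.0428, -0.0803])]
```

View pics/w3.png

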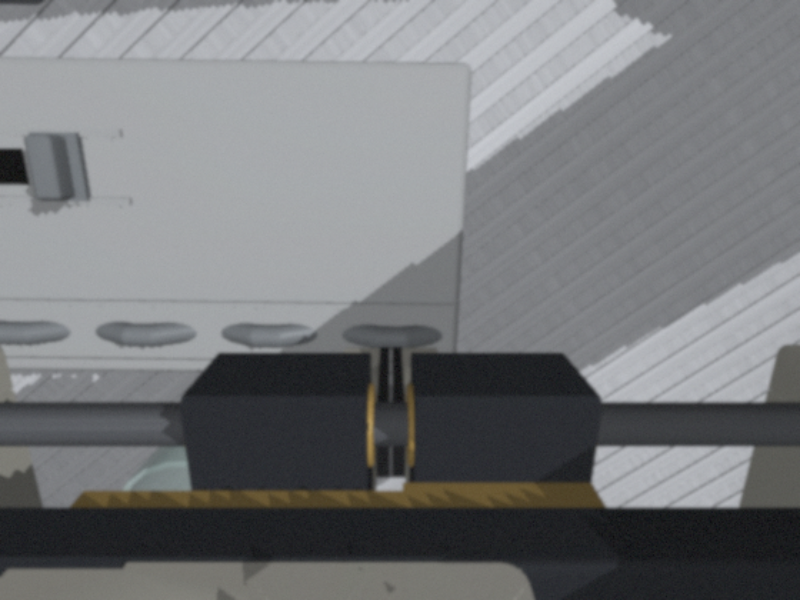

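Fingertips line up with seal1, at (392,337) in this picture. I'll check the gripper's shape against the tumbler from the side and scene cameras before going lower.

```bash
python3 - <<'E'
from h import *
o=[]
for n in ["scene","side"]:
    im=r.capture(n); u,v=proj(n,np.array([[.58,-.03,.13]]))[0].astype(int)
    o.append(cv2.resize(im[max(v-80,0):v+80,u-53:u+53],(398,600),interpolation=cv2.INTER_CUBIC))
    print(n,u,v,proj(n,np.array([r.get_state()["tcp_pos"]])))
cv2.imwrite("pics/s4.png",np.hstack(o))
E
```

```text
scene 266 199 [[276.60192661 193.31834959]]
side 280 212 [[266.21801739 209.96629483]]
```

View pics/s4.png

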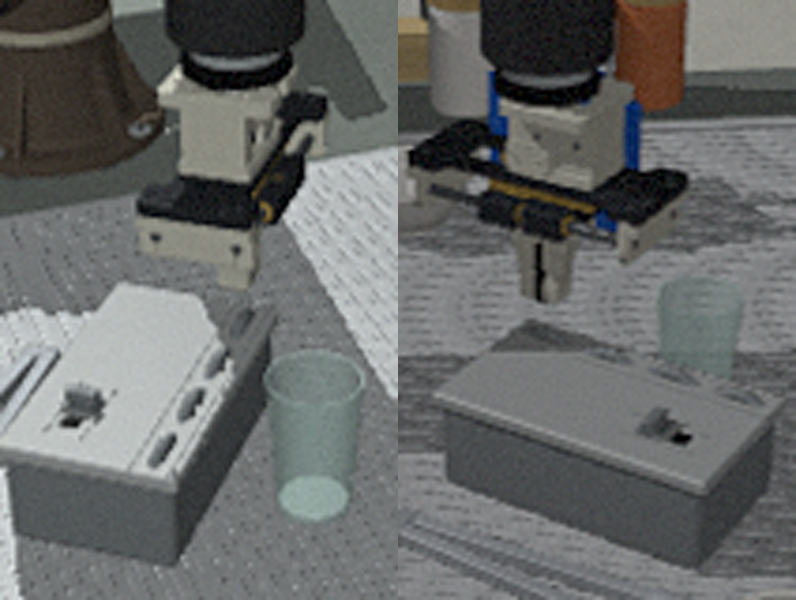

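The side view shows slim fingers about 60 mm long below the body, so the body passes about 40 mm above the tumbler rim. Pressing seal1.

Request:
servo_tool([
  {"dx":0,"dy":0,"dz":-1.3,"spin":0,"grip":0},
  {"dx":0,"dy":0,"dz":-2.4,"spin":0,"grip":0},
  {"dx":0,"dy":0,"dz":-2.9,"spin":0,"grip":0},
  {"dx":0,"dy":0,"dz":-3.2,"spin":0,"grip":0},
  {"dx":0,"dy":0,"dz":-3.4,"spin":0,"grip":0},
  {"dx":0,"dy":0,"dz":-3.5,"spin":0,"grip":0},
  {"dx":0,"dy":0,"dz":-3.6,"spin":0,"grip":0},
  {"dx":0,"dy":0,"dz":-3.7,"spin":0,"grip":0},
  {"dx":0,"dy":0,"dz":-3.7,"spin":0,"grip":0},
  {"dx":0,"dy":0,"dz":-3.7,"spin":0,"grip":0},
])

```text
time_s: 5.83
tcp_pos: [0.546, 0.0099, 0.0843]
eef_rot: [-180.0, 0.0, -127.9]
contact_force: [-6.7, 1.7, 13.9]
gripper_width: 0.0003
```

```bash
python3 - <<'E'
from h import *
for i in range(3):
    s=r.get_state(); print(s["tcp_pos"].round(4),s["contact_force"].round(2)); r.capture("wrist")
E
```

```text
[0.546  0.0099 0.0843] [-6.67  1.67 13.93]
[0.546  0.0099 0.0843] [-6.35  0.33 14.33]
[0.546  0.0099 0.0843] [-6.57  1.25 14.28]
```

Request:
servo_tool([
  {"dx":0,"dy":0,"dz":0.05,"spin":0,"grip":0},
  {"dx":0,"dy":0,"dz":0.1,"spin":0,"grip":0},
  {"dx":0,"dy":0,"dz":0.1,"spin":0,"grip":0},
  {"dx":0,"dy":0,"dz":0.1,"spin":0,"grip":0},
  {"dx":0,"dy":0,"dz":0.1,"spin":0,"grip":0},
  {"dx":0,"dy":0,"dz":0.1,"spin":0,"grip":0},
  {"dx":0,"dy":0,"dz":0.1,"spin":0,"grip":0},
  {"dx":0,"dy":0,"dz":0.1,"spin":0,"grip":0},
  {"dx":0,"dy":0,"dz":0.1,"spin":0,"grip":0},
  {"dx":0,"dy":0,"dz":0.1,"spin":0,"grip":0},
])

```text
time_s: 6.82
tcp_pos: [0.5463, 0.01, 0.0843]
eef_rot: [-180.0, 0.0, -127.9]
contact_force: [-3.2, 0.1, 7.2]
gripper_width: 0.0008
```

Request:
servo_tool([
  {"dx":0,"dy":0,"dz":0.5,"spin":0,"grip":0},
  {"dx":0,"dy":0,"dz":1.5,"spin":0,"grip":0},
  {"dx":0,"dy":0,"dz":2,"spin":0,"grip":0},
  {"dx":1.5,"dy":-1.2,"dz":2,"spin":0,"grip":0},
  {"dx":3.0,"dy":-2.4,"dz":2,"spin":0,"grip":0},
  {"dx":4.2,"dy":-3.3,"dz":2,"spin":0,"grip":0},
  {"dx":4.2,"dy":-3.3,"dz":2,"spin":0,"grip":0},
  {"dx":4.2,"dy":-3.3,"dz":2,"spin":0,"grip":0},
  {"dx":4.2,"dy":-3.3,"dz":2,"spin":0,"grip":0},
  {"dx":4.2,"dy":-3.3,"dz":2,"spin":0,"grip":0},
])

```text
time_s: 7.65
tcp_pos: [0.5876, -0.0228, 0.1037]
eef_rot: [180.0, 0.0, -127.9]
contact_force: [0.4, -0.8, -0.3]
gripper_width: 0.0005
```

```bash
python3 - <<'E'
from fit import *
p,cal,im,D=fit(); q=np.load("p.npy")
s=r.get_state()
for z in (q,p): print("cont frame tcp",(np.array([[np.cos(z[2]),np.sin(z[2])],[-np.sin(z[2]),np.cos(z[2])]])@(s["tcp_pos"][:2]-z[:2])).round(4))
cv2.imwrite("pics/w5.png",cv2.resize(im,(800,600)))
E
```

```text
7.65 [ 0.5876 -0.0228  0.1037] [ 180.      0.   -127.92] [ 0.38 -0.77 -0.28] 0.2
seal2_top 0.51 [236.1 236.2 303.2 255.6]
seal3_top 0.68 [138.  236.7 214.2 251.9]
seal4_top 0.61 [ 47.5 233.6 121.  257.4]
vent_tab 0.59 [102.2  94.  142.3 144.7]
container 0.74 [  0.8  35.4 438.1 274.6]
tumbler 0.39 [265.4 337.  269.8 346.7]
pose [ 0.5833 -0.0783] -126.68
['seal2_top', 'seal3_top', 'seal4_top'] [[-0.3, -0.7], [1.3, 0.5], [-1.4, -0.2], [0.3, 0.3]]
cont frame tcp [-0.0428 -0.0271]
cont frame tcp [-0.0472 -0.0294]
```

View pics/w5.png

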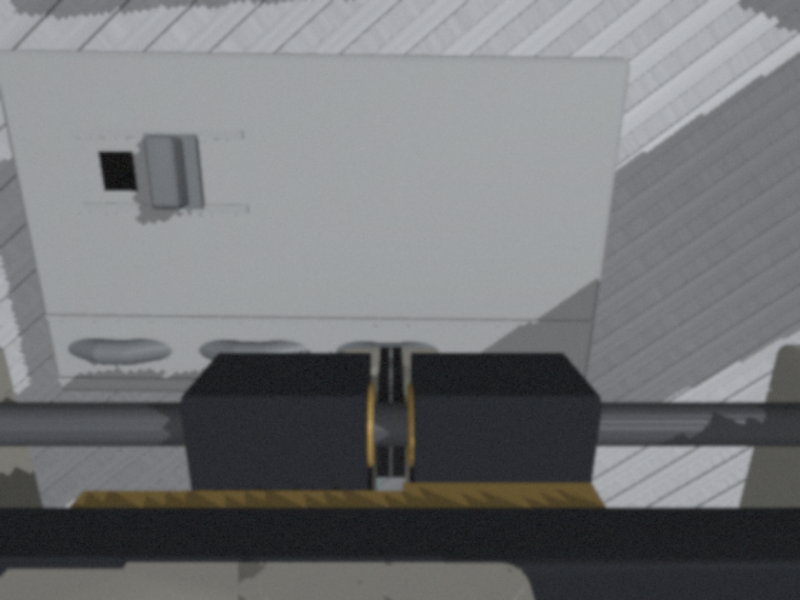

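Seal1 no longer stands up, and the container hasn't visibly moved. The stop is at measured z of about 0.0844. Pressing seal2 to just above that.

Request:
servo_tool([
  {"dx":0,"dy":0,"dz":-0.6,"spin":0,"grip":0},
  {"dx":0,"dy":0,"dz":-0.9,"spin":0,"grip":0},
  {"dx":0,"dy":0,"dz":-1.1,"spin":0,"grip":0},
  {"dx":0,"dy":0,"dz":-1.3,"spin":0,"grip":0},
  {"dx":0,"dy":0,"dz":-1.5,"spin":0,"grip":0},
  {"dx":0,"dy":0,"dz":-1.65,"spin":0,"grip":0},
  {"dx":0,"dy":0,"dz":-1.75,"spin":0,"grip":0},
  {"dx":0,"dy":0,"dz":-1.85,"spin":0,"grip":0},
  {"dx":0,"dy":0,"dz":-1.85,"spin":0,"grip":0},
  {"dx":0,"dy":0,"dz":-1.85,"spin":0,"grip":0},
])

```text
time_s: 8.88
tcp_pos: [0.5881, -0.023, 0.085]
eef_rot: [-180.0, 0.0, -127.9]
contact_force: [0.5, -0.3, -0.3]
gripper_width: 0.0005
```

Request:
servo_tool([
  {"dx":0,"dy":0,"dz":0.8,"spin":0,"grip":0},
  {"dx":0,"dy":0,"dz":1.85,"spin":0,"grip":0},
  {"dx":1.5,"dy":-1.2,"dz":1.85,"spin":0,"grip":0},
  {"dx":3.0,"dy":-2.4,"dz":1.85,"spin":0,"grip":0},
  {"dx":4.25,"dy":-3.3,"dz":1.85,"spin":0,"grip":0},
  {"dx":4.25,"dy":-3.3,"dz":1.85,"spin":0,"grip":0},
  {"dx":4.25,"dy":-3.3,"dz":1.85,"spin":0,"grip":0},
  {"dx":4.25,"dy":-3.3,"dz":1.85,"spin":0,"grip":0},
  {"dx":4.25,"dy":-3.3,"dz":1.2,"spin":0,"grip":0},
  {"dx":4.25,"dy":-3.3,"dz":1.2,"spin":0,"grip":0},
])

```text
time_s: 9.72
tcp_pos: [0.6295, -0.0556, 0.0962]
eef_rot: [179.9, -0.0, -127.9]
contact_force: [-1.7, -0.2, -0.4]
gripper_width: 0.0007
```

```bash
python3 - <<'E'
from fit import *
p,cal,im,D=fit()
cv2.imwrite("pics/w6.png",cv2.resize(im,(800,600)))
E
```

```text
9.7167 [ 0.6295 -0.0556  0.0962] [ 1.7994e+02 -3.0000e-02 -1.2791e+02] [-1.65 -0.25 -0.37] 1.2
seal4_top 0.93 [134.9 240.9 200.8 259.2]
vent_tab 0.83 [205.3  91.7 246.6 148.7]
container 0.94 [ 95.4  29.1 557.2 282.5]
tumbler 0.51 [264.1 316.8 286.6 346.5]
pose [ 0.5868 -0.0774] -130.49
['seal4_top'] [[-0.1, 0.3], [0.1, -0.2]]
```

View pics/w6.png

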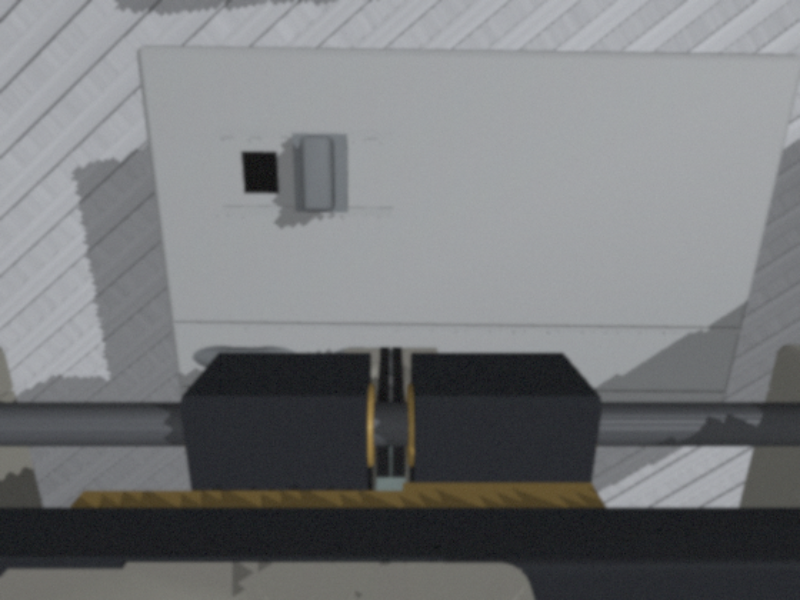

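Seal1's place is flat, seal4 is at (240,355) and still up, and seal3 is under the fingers. Pressing seal3.

Request:
servo_tool([
  {"dx":0,"dy":0,"dz":-0.2,"spin":0,"grip":0},
  {"dx":0,"dy":0,"dz":-0.4,"spin":0,"grip":0},
  {"dx":0,"dy":0,"dz":-0.55,"spin":0,"grip":0},
  {"dx":0,"dy":0,"dz":-0.7,"spin":0,"grip":0},
  {"dx":0,"dy":0,"dz":-0.85,"spin":0,"grip":0},
  {"dx":0,"dy":0,"dz":-1.0,"spin":0,"grip":0},
  {"dx":0,"dy":0,"dz":-1.1,"spin":0,"grip":0},
  {"dx":0,"dy":0,"dz":-1.15,"spin":0,"grip":0},
  {"dx":0,"dy":0,"dz":-1.15,"spin":0,"grip":0},
  {"dx":0,"dy":0,"dz":-1.15,"spin":0,"grip":0},
])

```text
time_s: 10.95
tcp_pos: [0.6304, -0.056, 0.0854]
eef_rot: [180.0, -0.0, -127.9]
contact_force: [0.0, 0.7, 0.5]
gripper_width: 0.0003
```

Request:
servo_tool([
  {"dx":0,"dy":0,"dz":0.8,"spin":0,"grip":0},
  {"dx":0,"dy":0,"dz":1.85,"spin":0,"grip":0},
  {"dx":1.5,"dy":-1.2,"dz":1.85,"spin":0,"grip":0},
  {"dx":3.0,"dy":-2.4,"dz":1.85,"spin":0,"grip":0},
  {"dx":4.25,"dy":-3.3,"dz":1.85,"spin":0,"grip":0},
  {"dx":4.25,"dy":-3.3,"dz":1.85,"spin":0,"grip":0},
  {"dx":4.25,"dy":-3.3,"dz":1.85,"spin":0,"grip":0},
  {"dx":4.25,"dy":-3.3,"dz":1.85,"spin":0,"grip":0},
  {"dx":4.25,"dy":-3.3,"dz":1.2,"spin":0,"grip":0},
  {"dx":4.25,"dy":-3.3,"dz":1.2,"spin":0,"grip":0},
])

```text
time_s: 11.78
tcp_pos: [0.672, -0.0885, 0.0966]
eef_rot: [179.9, -0.0, -127.9]
contact_force: [-1.2, 0.8, 0.0]
gripper_width: 0.0004
```

```bash
python3 - <<'E'
from h import *
s=r.get_state();cal=r.get_calibration("wrist");im=r.capture("wrist");print(s["tcp_pos"].round(4),s["contact_force"].round(2))
q=np.load("p.npy")
print("cont frame tcp",(np.array([[np.cos(q[2]),np.sin(q[2])],[-np.sin(q[2]),np.cos(q[2])]])@(s["tcp_pos"][:2]-q[:2])).round(4))
print("pred lid +y corners/vent/seal4",proj("wrist",world(q,[[.065,.11,.084],[-.065,.11,.084],[.025,.045,.097],[-.045,.081,.088]]),cal).round(1).tolist())
cv2.imwrite("pics/w7.png",cv2.resize(im,(800,600)))
E
```

```text
[ 0.672  -0.0885  0.0966] [-1.22  0.79  0.04]
cont frame tcp [-0.043   0.0796]
pred lid +y corners/vent/seal4 [[208.4, 36.8], [220.2, 285.4], [348.3, 127.0], [270.5, 256.8]]
```

View pics/w7.png

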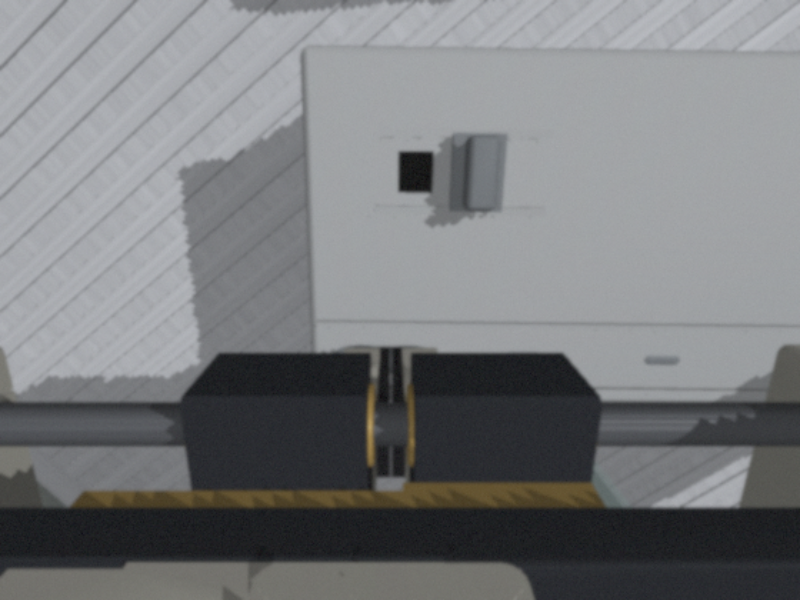

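Seal2 at (661,360) is less than 1 mm proud, judging by its 13 mm visible length. Seal4 is centred under the fingers. Pressing seal4, then lifting.

Request:
servo_tool([
  {"dx":0,"dy":0,"dz":-0.2,"spin":0,"grip":0},
  {"dx":0,"dy":0,"dz":-0.4,"spin":0,"grip":0},
  {"dx":0,"dy":0,"dz":-0.55,"spin":0,"grip":0},
  {"dx":0,"dy":0,"dz":-0.7,"spin":0,"grip":0},
  {"dx":0,"dy":0,"dz":-0.85,"spin":0,"grip":0},
  {"dx":0,"dy":0,"dz":-1.0,"spin":0,"grip":0},
  {"dx":0,"dy":0,"dz":-1.1,"spin":0,"grip":0},
  {"dx":0,"dy":0,"dz":-1.2,"spin":0,"grip":0},
  {"dx":0,"dy":0,"dz":-1.2,"spin":0,"grip":0},
  {"dx":0,"dy":0,"dz":-1.2,"spin":0,"grip":0},
])

```text
time_s: 12.67
tcp_pos: [0.673, -0.0891, 0.0854]
eef_rot: [180.0, -0.0, -127.9]
contact_force: [-0.0, 0.4, 0.3]
gripper_width: 0.0005
```

Request:
servo_tool([
  {"dx":0,"dy":0,"dz":1.5,"spin":0,"grip":0},
  {"dx":0,"dy":0,"dz":3,"spin":0,"grip":0},
  {"dx":-2.5,"dy":-0.3,"dz":3.5,"spin":0,"grip":0},
  {"dx":-5,"dy":-0.6,"dz":3.5,"spin":0,"grip":0},
  {"dx":-7.5,"dy":-0.9,"dz":3.5,"spin":0,"grip":0},
  {"dx":-9.7,"dy":-1.1,"dz":3.5,"spin":0,"grip":0},
  {"dx":-9.7,"dy":-1.1,"dz":3,"spin":0,"grip":0},
  {"dx":-9.7,"dy":-1.1,"dz":2,"spin":0,"grip":0},
  {"dx":-9.7,"dy":-1.1,"dz":1.5,"spin":0,"grip":0},
  {"dx":-9.7,"dy":-1.1,"dz":1.5,"spin":0,"grip":0},
])

```text
time_s: 13.5
tcp_pos: [0.5758, -0.1, 0.0987]
eef_rot: [179.9, -0.1, -127.9]
contact_force: [-0.1, 0.1, 0.1]
gripper_width: 0.0003
```

```bash
python3 - <<'E'
from h import *
o=[]
s=r.get_state();print(s["time_s"],s["tcp_pos"].round(4),s["contact_force"].round(2))
cal=r.get_calibration("wrist");im=r.capture("wrist")
for t in ["vent_tab","seal1_top","seal4_top"]:
    print(t,[(round(d["p"],2),np.round(d["extent"],1)) for d in r.cut_out(t,"wrist")][:4])
sc=r.capture("scene"); u,v=proj("scene",np.array([[.6,-.08,.09]]))[0].astype(int)
o=[cv2.resize(im,(533,400)),cv2.resize(sc[v-80:v+80,u-53:u+53],(266,400),interpolation=cv2.INTER_CUBIC)]
cv2.imwrite("pics/w8.png",np.hstack(o))
E
```

```text
13.5 [ 0.5758 -0.1     0.0987] [-0.15  0.07  0.11]
vent_tab [(0.66, array([186.4, 224.4, 220.2, 246.5]))]
seal1_top []
seal4_top []
```

View pics/w8.png

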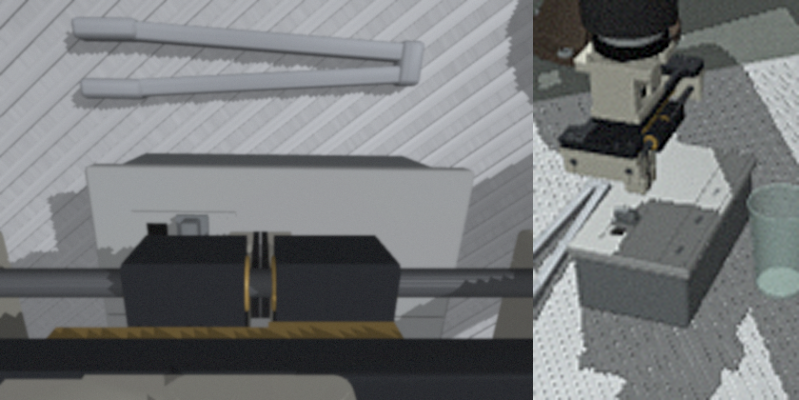

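```bash
python3 - <<'E'
from h import *
from scipy.spatial.transform import Rotation as R
cal=r.get_calibration("wrist"); s=r.get_state()
def T(p,e):
    t=np.eye(4);t[:3,:3]=R.from_euler("xyz",e,degrees=True).as_matrix();t[:3,3]=p;return t
G=np.linalg.inv(T(s["tcp_pos"],s["eef_rot"]))@np.array(cal["extrinsics"])
for nm,p,e,pts in [("w7",[.672,-.0885,.0966],[179.94,-.03,-127.9],{"vent":(487,172),"hole":(416,172),"c++":(305,47)}),
               ("w6",[.6295,-.0556,.0962],[179.94,-.03,-127.9],{"vent":(317,173),"hole":(260,172),"c++":(140,47)}),
               ("w5",[.5876,-.0228,.1037],[180,0,-127.9],{"vent":(163,171),"hole":(117,170),"c+-":(628,58)})]:
    c=dict(K=cal["K"],extrinsics=T(p,e)@G)
    for k,(u,v) in pts.items():
        w=back("wrist",(u/800*560,v/600*420),.096 if k=="vent" else .084,c)
        print(nm,k,w.round(4),"rel TCP in tool",((np.linalg.inv(T(s["tcp_pos"],s["eef_rot"]))@np.r_[w,1])[:2]*1e3).round(1))
E
```

```text
w7 vent [ 0.6037 -0.1251  0.096 ] rel TCP in tool [  3.1 -36.9]
w7 hole [ 0.6216 -0.1384  0.084 ] rel TCP in tool [  2.6 -59.2]
w7 c++ [ 0.6263 -0.1921  0.084 ] rel TCP in tool [ 42.  -95.9]
w6 vent [ 0.6047 -0.1258  0.096 ] rel TCP in tool [  3.  -38.1]
w6 hole [ 0.6219 -0.1389  0.084 ] rel TCP in tool [  2.8 -59.7]
w6 c++ [ 0.626  -0.1919  0.084 ] rel TCP in tool [ 42.1 -95.5]
w5 vent [ 0.6046 -0.1259  0.096 ] rel TCP in tool [  3.2 -38.1]
w5 hole [ 0.6221 -0.1394  0.084 ] rel TCP in tool [  3.1 -60.3]
w5 c+- [ 0.4576 -0.058   0.084 ] rel TCP in tool [ 40.  119.6]
```

The vent tab is 38 mm ahead and 3 mm to the side of the TCP, consistent over three views. The scene crop shows all four tabs flat. Next I lower behind the tab and approach it.

Request:
servo_tool([
  {"dx":-0.18,"dy":-0.24,"dz":-0.3,"spin":0,"grip":0},
  {"dx":-0.18,"dy":-0.24,"dz":-0.7,"spin":0,"grip":0},
  {"dx":-0.18,"dy":-0.24,"dz":-1.0,"spin":0,"grip":0},
  {"dx":-0.18,"dy":-0.24,"dz":-1.0,"spin":0,"grip":0},
  {"dx":0.13,"dy":-0.49,"dz":-1.0,"spin":0,"grip":0},
  {"dx":0.45,"dy":-0.73,"dz":-1.0,"spin":0,"grip":0},
  {"dx":0.76,"dy":-0.98,"dz":-1.0,"spin":0,"grip":0},
  {"dx":1.0,"dy":-1.16,"dz":-1.0,"spin":0,"grip":0},
  {"dx":1.16,"dy":-1.29,"dz":-1.0,"spin":0,"grip":0},
  {"dx":1.24,"dy":-1.35,"dz":-1.0,"spin":0,"grip":0},
])

```text
time_s: 14.58
tcp_pos: [0.5886, -0.1137, 0.0905]
eef_rot: [180.0, 0.0, -127.9]
contact_force: [-1.8, 1.5, 1.1]
gripper_width: -0.0
```

Request:
servo_tool([
  {"dx":0.16,"dy":-0.12,"dz":-0.1,"spin":0,"grip":0},
  {"dx":0.31,"dy":-0.25,"dz":-0.1,"spin":0,"grip":0},
  {"dx":0.47,"dy":-0.37,"dz":-0.1,"spin":0,"grip":0},
  {"dx":0.63,"dy":-0.49,"dz":-0.1,"spin":0,"grip":0},
  {"dx":0.79,"dy":-0.62,"dz":-0.1,"spin":0,"grip":0},
  {"dx":0.94,"dy":-0.74,"dz":-0.1,"spin":0,"grip":0},
  {"dx":1.1,"dy":-0.86,"dz":-0.1,"spin":0,"grip":0},
  {"dx":1.26,"dy":-0.99,"dz":-0.1,"spin":0,"grip":0},
  {"dx":1.42,"dy":-1.11,"dz":-0.1,"spin":0,"grip":0},
  {"dx":1.58,"dy":-1.23,"dz":-0.1,"spin":0,"grip":0},
])

```text
time_s: 15.42
tcp_pos: [0.6042, -0.126, 0.0894]
eef_rot: [180.0, -0.0, -127.9]
contact_force: [-0.2, 0.2, -0.2]
gripper_width: 0.0003
```

```bash
python3 - <<'E'
from h import *
s=r.get_state();print(s["tcp_pos"].round(4),s["contact_force"].round(2))
im=r.capture("wrist"); s=r.get_state();print(s["tcp_pos"].round(4),s["contact_force"].round(2))
sc=r.capture("scene"); u,v=proj("scene",np.array([[.61,-.1,.09]]))[0].astype(int)
o=[cv2.resize(im,(533,400)),cv2.resize(sc[v-40:v+40,u-27:u+27],(266,400),interpolation=cv2.INTER_CUBIC)]
cv2.imwrite("pics/w9.png",np.hstack(o))
E
```

```text
[ 0.6042 -0.126   0.0894] [-0.2   0.21 -0.19]
[ 0.6045 -0.1262  0.0895] [-1.26 -1.02 -0.43]
```

View pics/w9.png

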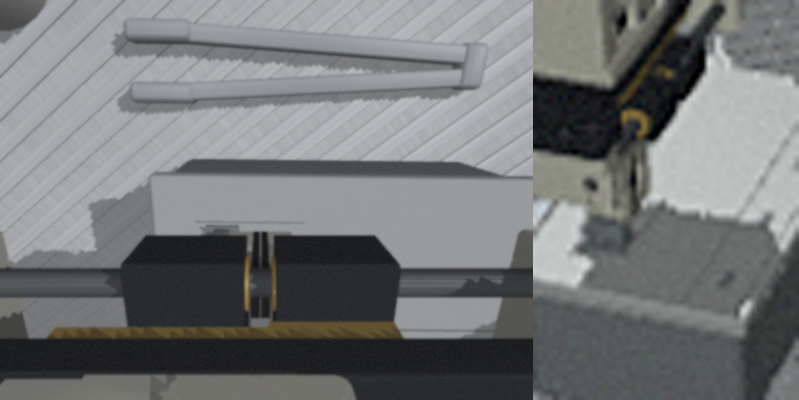

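Request:
servo_tool([
  {"dx":0.12,"dy":-0.09,"dz":0,"spin":0,"grip":0},
  {"dx":0.24,"dy":-0.19,"dz":0,"spin":0,"grip":0},
  {"dx":0.35,"dy":-0.28,"dz":0,"spin":0,"grip":0},
  {"dx":0.43,"dy":-0.34,"dz":0,"spin":0,"grip":0},
  {"dx":0.51,"dy":-0.4,"dz":0,"spin":0,"grip":0},
  {"dx":0.55,"dy":-0.43,"dz":0,"spin":0,"grip":0},
  {"dx":0.55,"dy":-0.43,"dz":0,"spin":0,"grip":0},
  {"dx":0.55,"dy":-0.43,"dz":0,"spin":0,"grip":0},
  {"dx":0.55,"dy":-0.43,"dz":0,"spin":0,"grip":0},
  {"dx":0.55,"dy":-0.43,"dz":0,"spin":0,"grip":0},
])

```text
time_s: 16.35
tcp_pos: [0.6077, -0.1288, 0.0894]
eef_rot: [179.8, -0.0, -127.9]
contact_force: [-8.3, 8.7, 6.8]
gripper_width: 0.0008
```

Request:
servo_tool([
  {"dx":0.04,"dy":-0.03,"dz":0,"spin":0,"grip":0},
  {"dx":0.08,"dy":-0.06,"dz":0,"spin":0,"grip":0},
  {"dx":0.12,"dy":-0.09,"dz":0,"spin":0,"grip":0},
  {"dx":0.12,"dy":-0.09,"dz":0,"spin":0,"grip":0},
  {"dx":0.12,"dy":-0.09,"dz":0,"spin":0,"grip":0},
  {"dx":0.12,"dy":-0.09,"dz":0,"spin":0,"grip":0},
  {"dx":0.12,"dy":-0.09,"dz":0,"spin":0,"grip":0},
  {"dx":0.12,"dy":-0.09,"dz":0,"spin":0,"grip":0},
  {"dx":0.12,"dy":-0.09,"dz":0,"spin":0,"grip":0},
  {"dx":0.12,"dy":-0.09,"dz":0,"spin":0,"grip":0},
])

```text
time_s: 17.18
tcp_pos: [0.6087, -0.1297, 0.0894]
eef_rot: [179.8, -0.1, -127.9]
contact_force: [-9.5, 8.9, 7.1]
gripper_width: 0.0004
```

About 12 N at the end means it is against the stop, or something else is resisting. I'll back off, lift and look.

Request:
servo_tool([
  {"dx":-0.2,"dy":0.16,"dz":0,"spin":0,"grip":0},
  {"dx":-0.6,"dy":0.47,"dz":0,"spin":0,"grip":0},
  {"dx":-1.2,"dy":0.94,"dz":1,"spin":0,"grip":0},
  {"dx":-1.2,"dy":0.94,"dz":4,"spin":0,"grip":0},
  {"dx":-0.2,"dy":3.5,"dz":7,"spin":0,"grip":0},
  {"dx":0.8,"dy":6,"dz":9,"spin":0,"grip":0},
  {"dx":0.8,"dy":6,"dz":9,"spin":0,"grip":0},
  {"dx":0.8,"dy":6,"dz":9,"spin":0,"grip":0},
  {"dx":0.8,"dy":6,"dz":9,"spin":0,"grip":0},
  {"dx":0.8,"dy":6,"dz":9,"spin":0,"grip":0},
])

```text
time_s: 18.02
tcp_pos: [0.6179, -0.0714, 0.1788]
eef_rot: [179.9, -0.1, -128.0]
contact_force: [0.6, -0.3, -0.3]
gripper_width: 0.0007
```

```bash
python3 - <<'E'
from h import *
s=r.get_state();print(s["time_s"],s["tcp_pos"].round(4),s["contact_force"].round(2))
cal=r.get_calibration("wrist");im=r.capture("wrist")
np.savez("w10.npz",E=cal["extrinsics"],K=cal["K"])
d=[x for x in r.cut_out("vent_tab","wrist")]; print([(round(x["p"],2),np.round(x["extent"],1)) for x in d])
d=r.cut_out("container","wrist"); print([(round(x["p"],2),np.round(x["extent"],1)) for x in d])
q=np.load("p.npy"); print("pred corners",proj("wrist",world(q,[[.065,.11,.084],[-.065,.11,.084],[.065,-.11,.084],[-.065,-.11,.084],[.025,.071,.097]]),cal).round(1).tolist())
cv2.imwrite("pics/w10raw.png",im)
u,v=proj("wrist",world(q,[[0,0,.084]]),cal)[0].astype(int); print(u,v)
x0,y0=max(min(u-150,260),0),max(v-110,0)
print("crop",x0,y0); cv2.imwrite("pics/w10.png",cv2.resize(im[y0:y0+225,x0:x0+300],(800,600),interpolation=cv2.INTER_CUBIC))
E
```

```text
18.0167 [ 0.6179 -0.0714  0.1788] [ 0.56 -0.33 -0.29]
[(0.68, array([196.6, 124.7, 220.7, 162.5]))]
[(0.6, array([151.8,  83.2, 454.7, 249.9]))]
pred corners [[156.9, 89.9], [172.0, 255.6], [463.0, 90.6], [437.4, 256.1], [210.8, 148.3]]
307 178
crop 157 68
```

View pics/w10.png

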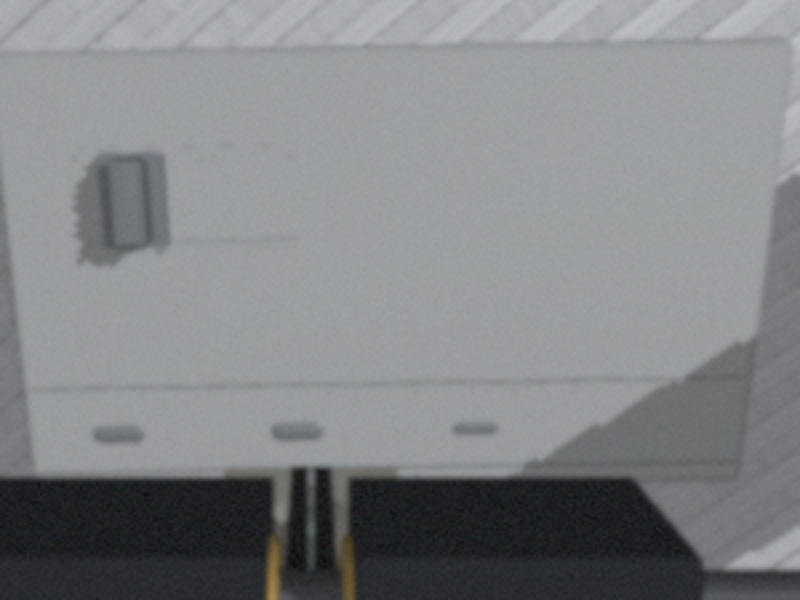

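```bash
python3 - <<'E'
from h import *
from scipy.optimize import least_squares
d=np.load("w10.npz"); cal=dict(K=d["K"],extrinsics=d["E"])
f=lambda u,v:np.array([157+u*300/800-.3,68+v*225/600-.3])
P={"s4":(119,434),"s3":(297,431),"s2":(475,428)}
L=np.array([[-.045,.081,.085],[-.045,.027,.085],[-.045,-.027,.085],[.065,-.11,.0845],[-.065,-.11,.0845]])
uv=np.array([f(*P[k]) for k in P]+[f(790,40),f(740,477)])
g=lambda q:(proj("wrist",world(q,L),cal)-uv).ravel()
p=least_squares(g,np.load("p.npy")).x; q=np.load("p.npy")
print(p[:2].round(4),np.degrees(p[2]).round(2),"before",q[:2].round(4),np.degrees(q[2]).round(2)); print(g(p).reshape(-1,2).round(1).tolist())
a=p[2];Rm=np.array([[np.cos(a),np.sin(a)],[-np.sin(a),np.cos(a)]])
for n,c,z in [("tab top",(127,203),.0975),("tab rear base?",(167,200),.0845),("c++",(-2,50),.0845),("c-+",(35,472),.0845),("slot end",(296,239),.0845)]:
    print(n,(Rm@(back("wrist",f(*c),z,cal)[:2]-p[:2])*1e3).round(1))
E
```

```text
[ 0.5846 -0.0797] -126.55 before [ 0.5828 -0.0733] -128.12
[[-1.0, 1.0], [-0.9, 0.6], [-0.6, 0.1], [2.0, -2.4], [0.3, 1.9]]
tab top [26.1 69.3]
tab rear base? [25.3 60.7]
c++ [ 66.2 103.2]
c-+ [-56.1 107.1]
slot end [13.5 24.8]
```

The hole is fully covered. The tab sits at y ≈ 70 mm by fit, where shut would be 71. Seals 2–4 show only their flat crowns, about 1 mm proud, and seal1 is flush. The hand is clear, so I'm handing in.

```bash
python3 -c "
from plant import r
print(r.get_state()['contact_force'].round(2)); print(r.close_job())"
```

```text
[-0.57  0.3  -0.81]
the job is handed in; nothing more can be done
None
```

The container is sealed: I pressed the four tabs in order 1 to 4 with closed fingertips, then pushed the vent shut. The job was handed in at about 18 s with the hand clear of everything. `close_job` gives no verdict.

- **Tabs:** The last wrist picture shows tab 1 flush and tabs 2–4 about 1 mm proud. That is roughly 7 mm pressed, by their visible length and the TCP height.
- **Vent:** The hole is no longer visible. The tab measured y ≈ 69–70 mm against 71 mm when shut, which is within my measuring error. It came up against its stop at about 12–15 N.
- **Tab 1 pressed harder than meant:** It took about 14 N, because the lid sat about 4 mm higher than assumed. The other three showed almost no force.
- **Container moved slightly:** The final push on the vent appears to have turned it by about 1.5° and shifted it by a few mm at most. The pose fits scatter by about that much, so I cannot be more exact.
- **Other things:** I saw no sign of the tongs or tumbler being touched, but did not re-measure their positions at the end.

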